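# Find the full tin of press-studs by feel

### The job

One of the three identical green tins on the white board is full of steel press-studs and is the heaviest: lift them in turn to feel which one it is, keeping them upright and putting each lighter tin back standing about where it was. Finish while holding the heaviest tin still and upright in the gripper, at least a hand's breadth (10 cm) above the board and clear of everything, and do not put it down or let it go; leave the spools, ruler, pincushion and pin box as they are.

Things in the scene. Friction and masses are not known exactly. Their poses are not given: they have to be found in the camera images.
- board: white plastic cutting board, 480 x 660 x 6 mm, fixed flat on the dark counter; origin at the centre of its underside (its top is 6 mm higher), x across its 480 mm depth away from the robot, y along its 660 mm width, z up. The tins and small bystanders stand on it
- tin_a: one of three look-alike closed tins, dark green, brass band, red dots; 58 mm diameter, 70 mm tall, straight-sided, lid fixed; stands upright on the board. Origin: centre of its underside, z up. The three weigh about 0.1 to 0.5 kg, the heaviest at least 0.15 kg more than the others; which one is heaviest varies and cannot be seen
- tin_b: one of three look-alike closed tins, dark green, brass band, red dots; 58 mm diameter, 70 mm tall, straight-sided, lid fixed; stands upright on the board. Origin: centre of its underside, z up. The three weigh about 0.1 to 0.5 kg, the heaviest at least 0.15 kg more than the others; which one is heaviest varies and cannot be seen
- tin_c: one of three look-alike closed tins, dark green, brass band, red dots; 58 mm diameter, 70 mm tall, straight-sided, lid fixed; stands upright on the board. Origin: centre of its underside, z up. The three weigh about 0.1 to 0.5 kg, the heaviest at least 0.15 kg more than the others; which one is heaviest varies and cannot be seen
- spool_pink: bystander: small wooden thread spool standing upright, pink thread, 32 mm diameter, 36 mm tall; origin at the centre of its underside
- spool_teal: bystander: small wooden thread spool standing upright, teal thread, 32 mm diameter, 36 mm tall; origin at the centre of its underside
- spool_black: bystander: small wooden thread spool standing upright, black thread, 32 mm diameter, 36 mm tall; origin at the centre of its underside
- pin_box: bystander: blue flat pin box, 60 (x) x 85 (y) x 28 mm tall; origin at the centre of its underside
- pincushion: bystander: red round pincushion, 64 mm diameter, 38 mm tall; origin at the centre of its underside
- ruler: bystander: yellow flat ruler, 300 (x) x 30 (y) x 4 mm, lying along the board's left (+y) edge; origin at the centre of its underside
Things that resemble listed ones, but are neither listed nor needed, are in the scene too. Leave any pink or purple look-alike of the tin_c alone. What is shaped like the tin_a but brown is not meant.

How it is judged:
On the way, in this order (a step that is already met when the one before it is completed fails the run):
1. at least one of the lighter tins has been lifted in the fingers, 10 mm or more clear of the board, while the heaviest stands on it (((z of tin_a in the frame of board above 0.016 m and contact force between the fingers and tin_a above 1 N and contact force between any of tin_b, tin_c and board above 3.4 N) or (z of tin_b in the frame of board above 0.016 m and contact force between the fingers and tin_b above 1 N and contact force between any of tin_a, tin_c and board above 3.4 N) or (z of tin_c in the frame of board above 0.016 m and contact force between the fingers and tin_c above 1 N and contact force between any of tin_a, tin_b and board above 3.4 N))), for 0.2 s.
2. the heaviest tin has been lifted in the fingers, 10 mm or more clear of the board, while both others stand on it (((z of tin_a in the frame of board above 0.016 m and contact force between the fingers and tin_a above 1 N and contact force between tin_b and board between 0.5 and 3.4 N and contact force between tin_c and board between 0.5 and 3.4 N) or (z of tin_b in the frame of board above 0.016 m and contact force between the fingers and tin_b above 1 N and contact force between tin_a and board between 0.5 and 3.4 N and contact force between tin_c and board between 0.5 and 3.4 N) or (z of tin_c in the frame of board above 0.016 m and contact force between the fingers and tin_c above 1 N and contact force between tin_a and board between 0.5 and 3.4 N and contact force between tin_b and board between 0.5 and 3.4 N))), for 0.2 s.
At the end, for the whole second after the job is handed in: heaviest tin over the board, held by the fingers only, underside 80 mm or more above its top, within 0.35 rad of upright, under 0.03 m/s; both lighter tins at rest on the board, upright within 0.1 rad, each within 40 mm of where it began, not touched (((z of tin_a in the frame of board above 0.086 m and contact force between the fingers and tin_a above 1 N and angle between tin_a's own z axis and vertical below 0.35 rad and linear speed of tin_a below 0.03 m/s and contact force between each of tin_a, the fingers and tin_b below 0.1 N and contact force between each of tin_a, the fingers and tin_c below 0.1 N and x of tin_a in the frame of board between -0.24 and 0.24 m and y of tin_a in the frame of board between -0.33 and 0.33 m and contact force between tin_b and board between 0.5 and 3.4 N and angle between each of tin_b, tin_c's own z axis and vertical below 0.1 rad and distance of each of tin_b, tin_c from where it was at the start of the episode below 0.04 m and z of each of tin_b, tin_c in the frame of board below 0.01 m and linear speed of each of tin_b, tin_c below 0.02 m/s and contact force between tin_c and board between 0.5 and 3.4 N) or (z of tin_b in the frame of board above 0.086 m and contact force between the fingers and tin_b above 1 N and angle between tin_b's own z axis and vertical below 0.35 rad and linear speed of tin_b below 0.03 m/s and contact force between each of tin_b, the fingers and tin_a below 0.1 N and contact force between each of tin_b, the fingers and tin_c below 0.1 N and x of tin_b in the frame of board between -0.24 and 0.24 m and y of tin_b in the frame of board between -0.33 and 0.33 m and contact force between tin_a and board between 0.5 and 3.4 N and angle between each of tin_a, tin_c's own z axis and vertical below 0.1 rad and distance of each of tin_a, tin_c from where it was at the start of the episode below 0.04 m and z of each of tin_a, tin_c in the frame of board below 0.01 m and linear speed of each of tin_a, tin_c below 0.02 m/s and contact force between tin_c and board between 0.5 and 3.4 N) or (z of tin_c in the frame of board above 0.086 m and contact force between the fingers and tin_c above 1 N and angle between tin_c's own z axis and vertical below 0.35 rad and linear speed of tin_c below 0.03 m/s and contact force between each of tin_c, the fingers and tin_a below 0.1 N and contact force between each of tin_c, the fingers and tin_b below 0.1 N and x of tin_c in the frame of board between -0.24 and 0.24 m and y of tin_c in the frame of board between -0.33 and 0.33 m and contact force between tin_a and board between 0.5 and 3.4 N and angle between each of tin_a, tin_b's own z axis and vertical below 0.1 rad and distance of each of tin_a, tin_b from where it was at the start of the episode below 0.04 m and z of each of tin_a, tin_b in the frame of board below 0.01 m and linear speed of each of tin_a, tin_b below 0.02 m/s and contact force between tin_b and board between 0.5 and 3.4 N))); the arm keeps its last pose, push and grip.
It fails at once if a tin is tipped more than 0.6 rad (angle between any of tin_a, tin_b, tin_c's own z axis and vertical above 0.6 rad).
It fails at once if a spool, the pin box, the pincushion or the ruler is shifted by more than 30 mm (distance of any of spool_pink, spool_teal, spool_black, pin_box, pincushion, ruler from where it was at the start of the episode above 0.03 m).
It also fails if it takes over 72 s, if anything falls off the work surface, if the arm or the gripper's body presses on something with over 40 N, if the wrist force passes 120 N, or if a joint passes its speed limit or range.

### The arm

A 7-joint arm with a two-finger parallel gripper is mounted at the origin on the work surface. World frame = base frame: x ahead of the robot, y to its left, z up, the work surface at z = 0. Lengths are in m, angles in rad, forces in N, time in s.
With the tool pointing down it reaches from about 0.375 to 0.925 m from the base axis. Payload 3.1 kg.
Tool frame: the origin (TCP) lies at the very end of the fingers, on their centre line; the grasp point (between the pads) lies 19 mm behind it; z points along the fingers, y is the line along which they close (so a half turn about z gives the same grasp; the last joint's range is limited). The gripper opens to 85 mm and grips with 20 to 120 N. Pads are 22 mm wide; open, the fingers measure 114 mm over their backs; the gripper's body (76 mm by 85 mm) begins 54 mm behind the grasp point. The pads swing forward as they close: fully open they stand 13 mm farther back than shut.
Start: joints at [1.038, 0.383, 0.044, 1.598, -0.018, 1.161, -0.05], TCP at [0.274, -0.59, 0.231] pointing down, gripper open.
Joint ranges: [-2.61, 2.61], [-0.41, 2.15], [-1.48, 1.57], [0, 2.5], [-1.57, 4.71], [0.05, 1.97], [-2.85, 2.85]. Speed limits (rad/s): [2.79, 2.79, 3.14, 3.14, 3.14, 3.14, 3.14].

### API

Orientations are given as a unit quaternion [w, x, y, z].
In Python, from station import * gives the robot as it stands.
- The arm moves only by the tool apply_moves, never from a script. Its argument "deltas" is a list of rows, each an object of numbers: "x", "y", "z": the shift along the tool's x, y, z as a fraction of full scale; "roll": the turn about the tool's z as a fraction of full scale; "fingers": the opening, from -1 (shut) to 1 (fully open). In form: [{"x": .., "y": .., "z": .., "roll": .., "fingers": ..}, ...]. A call has 1 to 20 rows; each row is the pose to reach, as a shift and turn from the pose commanded when the call began, along the tool's axes at that moment; what a row does not reach only later rows make up. Full scale, the value 1, is 0.15 m for a shift and 60 degrees for a turn. A row lasts 1/8 s, in which the tool goes at most 62.5 mm and 10.7 degrees, less where a joint would pass 70% of its speed; a pose out of reach is approached as far as the arm can. A call with a number of a shift or a turn outside -1 to 1 is refused whole. A call with a gripper value outside its range is refused whole. The fingers move at their own pace and stop on an object; the grip force is fixed at half the most. Time passes only in rows, so rows that repeat a pose let the fingers close. It gives the time, the measured TCP pose, the force, the opening and the grip force at its end, in the units of the state.
- get_obs(): the state, without advancing time (a new reading comes with each control period).
- get_image(name): name is "side" or "top" or "wrist"; returns a dict with "pixels" (420x560x3 uint8, red, green, blue), "fx", "fy", "cx", "cy" (pixels), "R" (3x3) and "t" (3): a world point X has camera coordinates R X + t; the wrist camera has in their place "T_tool_cam" (4x4, takes a point from camera to tool coordinates, whose origin is the TCP and whose axes are the flange's). Camera axes: x right, y down, z forward; pixel columns grow to the right and rows downward; lengths in m; the calibration is good to about 2 mm. A picture is of the moment at which its call begins: read the wrist's pose just before it. There is no depth.
- sign_off(): hands the job in; it is judged then, once.
The state is a dict: "time": time; "qpos": joint angles; "qd": joint speeds; "joint_efforts": joint torques, N m; "eef_pos": TCP position; "orientation": TCP orientation; "wrist_force": force on the tool from outside, world axes, zero at the start; "wrist_torque": the same for the moment, N m; "finger_gap": opening from 0.0 (shut) to 1.0 (fully open); "finger_force": force on a finger pad.
Only numpy, scipy, OpenCV 4.12 (cv2) and the standard library are available. Lean on these libraries where they do the work, as an engineer would, in place of code of your own. Each camera call takes 0.05 s, during which the arm holds its last target. There are 200 camera calls.

## Working session

There is one attempt and no reset: what is moved stays moved. The work goes in short steps, Python scripts to look and compute and a tool call to move; the robot and the scene stay as the last step left them, time stands still between calls to the robot, and variables do not carry over. Pictures are saved under pics/ and viewed, at most 10 in all, crops included, and the job is handed in when it is done.

Besides the shell and the picture viewer there is one more tool, called after ">>>" by a JSON object that holds its "name" and its "arguments". apply_moves: Moves the arm, as the interface text tells. Shift numbers are shares of 0.15 m and turn numbers shares of 60 degrees, none past 1 either way. Its arguments: {"type":"object","properties":{"deltas":{"type":"array"}},"required":["deltas"]}

```bash
mkdir -p pics
python3 - <<'E'
from station import *
import cv2,numpy as np,pickle
o=get_obs();print({k:np.round(v,3).tolist() for k,v in o.items()})
d={}
for n in("top","side"):
    d[n]=get_image(n);cv2.imwrite(f"pics/{n}0.png",d[n]["pixels"][:,:,::-1])
    print(n,{k:np.round(v,3).tolist() for k,v in d[n].items() if k!="pixels"})
pickle.dump(d,open("im0.pkl","wb"))
E
```

```text
{'time': 0.0, 'qpos': [1.038, 0.384, 0.044, 1.6, -0.018, 1.161, -0.05], 'qd': [0.002, 0.0, 0.001, 0.0, 0.001, 0.0, -0.001], 'joint_efforts': [0.0, -43.347, 1.025, -24.952, 0.011, 0.011, -0.0], 'eef_pos': [0.273, -0.589, 0.23], 'orientation': [-0.001, 0.976, 0.216, -0.0], 'wrist_force': [1.095, -0.515, -0.352], 'wrist_torque': [-0.001, -0.006, 0.005], 'finger_force': 0.0, 'finger_gap': 1.001}
top {'fx': 431.223, 'fy': 431.223, 'cx': 284.811, 'cy': 211.515, 'R': [[0.011, -1.0, -0.008], [-0.993, -0.01, -0.114], [0.114, 0.009, -0.993]], 't': [-0.044, 0.574, 1.242]}
side {'fx': 519.039, 'fy': 519.039, 'cx': 278.731, 'cy': 210.103, 'R': [[-0.867, -0.498, -0.008], [-0.327, 0.581, -0.746], [0.376, -0.644, -0.666]], 't': [0.489, 0.25, 1.029]}
```

View pics/top0.png

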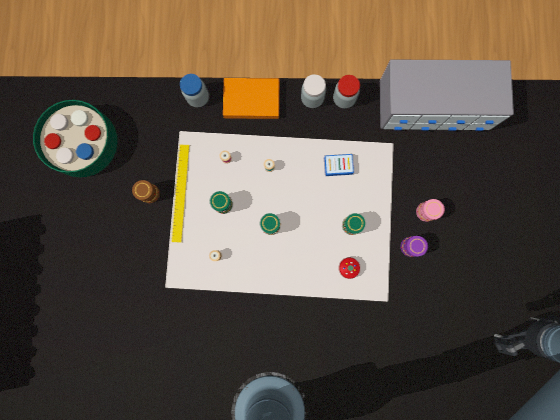

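View pics/side0.png

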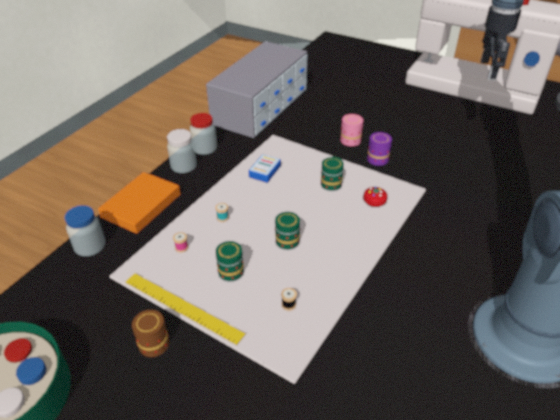

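The top view shows three green tins on the white board at about (221,202), (270,224) and (354,224). Pink (431,210), purple (415,246) and brown (146,190) look-alikes stand off the board. The three green ones with a brass band, on the board, fit the description. I'll measure them and confirm in a crop.

```bash
cat > h.py <<'E'
import cv2,numpy as np
def onplane(c,uv,z):
    uv=np.atleast_2d(uv).astype(float)
    d=np.c_[(uv[:,0]-c["cx"])/c["fx"],(uv[:,1]-c["cy"])/c["fy"],np.ones(len(uv))]@np.asarray(c["R"])
    C=-np.asarray(c["R"]).T@np.asarray(c["t"]); s=(z-C[2])/d[:,2]
    return C+s[:,None]*d,C
def blobs(c,lo,hi,z,box,amin=60):
    hsv=cv2.cvtColor(c["pixels"],cv2.COLOR_RGB2HSV)
    m=cv2.morphologyEx(cv2.inRange(hsv,np.array(lo),np.array(hi)),cv2.MORPH_CLOSE,np.ones((7,7)))
    out=[]
    for k in cv2.findContours(m,cv2.RETR_EXTERNAL,cv2.CHAIN_APPROX_NONE)[0]:
        if cv2.contourArea(k)<amin: continue
        p,C=onplane(c,k[:,0,:],z)
        g=p[:,:2].mean(0)
        if not(box[0]<g[0]<box[1] and box[2]<g[1]<box[3]): continue
        u=g-C[:2];u/=np.linalg.norm(u);v=np.array([-u[1],u[0]])
        a=p[:,:2]@u;b=p[:,:2]@v
        out.append((k[:,0].mean(0),(a.max()-.029)*u+(b.max()+b.min())/2*v,np.ptp(b),np.ptp(a)))
    return out
E
python3 - <<'E'
import pickle;from h import *
d=pickle.load(open("im0.pkl","rb"))
for n in d:
    for uv,p,w,l in blobs(d[n],(60,90,15),(90,255,255),.076,(.2,.95,-.4,.36)): print(n,uv.round(),p.round(4),"width",w.round(4),"len",l.round(4))
t=d["top"]
for nm,uv,z in[("c1",(181,132),.006),("c2",(393,143),.006),("c3",(388,301),.006),("c4",(166,288),.006),("pink",(225,156),.042),("teal",(269,164),.042),("black",(215,255),.042),("box",(339,164),.034),("cush",(349,267),.04)]:print(nm,onplane(t,uv,z)[0][0].round(3))
c=cv2.resize(t["pixels"][170:270,190:390],None,fx=4,fy=4,interpolation=2);cv2.imwrite("pics/crop.png",c[:,:,::-1])
E
```

```text
top [354. 223.] [ 0.5381 -0.2366] width 0.0547 len 0.0585
top [270. 223.] [0.5351 0.0032] width 0.0523 len 0.0562
top [220. 202.] [0.5978 0.1474] width 0.0535 len 0.0598
side [230. 261.] [0.5939 0.1574] width 0.0513 len 0.1016
side [287. 231.] [0.5307 0.0185] width 0.0499 len 0.1047
side [332. 173.] [ 0.5401 -0.2394] width 0.0491 len 0.1368
c1 [0.822 0.285 0.006]
c2 [ 0.792 -0.368  0.006]
c3 [ 0.315 -0.345  0.006]
c4 [0.346 0.312 0.006]
pink [0.738 0.142 0.042]
teal [0.715 0.01  0.042]
black [0.444 0.163 0.042]
box [ 0.719 -0.199  0.034]
cush [ 0.414 -0.226  0.04 ]
```

View pics/crop.png

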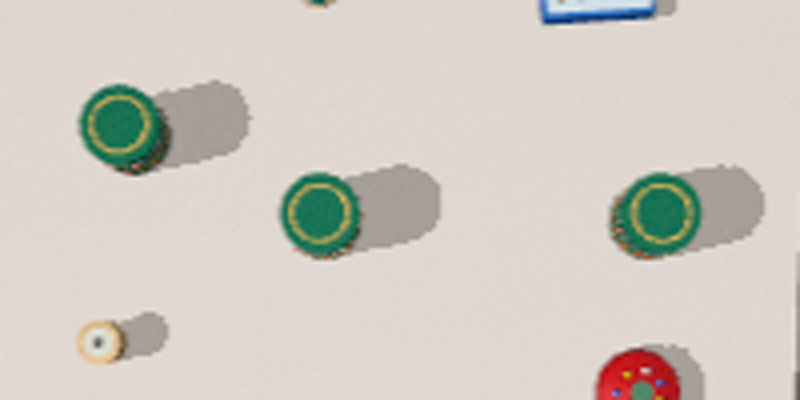

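The crop shows three green lids with a brass ring, at about (219.5,201), (270,223) and (355,223). All three stand on the board, so they are the tins. Next I'll refine the positions from the ring centres.

Run:
```python
import pickle;from h import *
d=pickle.load(open("im0.pkl","rb"))
t=d["top"];hsv=cv2.cvtColor(t["pixels"],cv2.COLOR_RGB2HSV)
for uv in[(219.5,201.25),(269.75,223.2),(355.2,223)]:
    x,y=map(round,uv);w=hsv[y-10:y+11,x-10:x+11]
    q=np.argwhere((w[...,0]<45)&(w[...,0]>15)&(w[...,1]>70))
    q=q[np.hypot(*(q-10).T)<9.5];p=q[:,::-1]+[x-10,y-10]
    e=cv2.fitEllipse(p.astype(np.float32));print(len(p),np.round(e[0],2),np.round(e[1],1),onplane(t,e[0],.076)[0].round(4),onplane(t,uv,.076)[0].round(4))
s=d["side"]
for uv in[(229,250),(287,221),(332,165)]:print(onplane(s,uv,.076)[0].round(4))
from scipy.spatial.transform import Rotation as R
from station import *
o=get_obs();print(R.from_quat(o["orientation"],scalar_first=True).as_matrix().round(4).tolist(),o["eef_pos"])
```

```text
54 [219.2  200.57] [13.4 14.4] [[0.5991 0.1496 0.076 ]] [[0.5971 0.1487 0.076 ]]
61 [269.38 222.83] [13.9 14.5] [[0.5365 0.0048 0.076 ]] [[0.5354 0.0037 0.076 ]]
56 [354.92 222.82] [13.9 14.3] [[ 0.5389 -0.2384  0.076 ]] [[ 0.5384 -0.2392  0.076 ]]
[[0.5986 0.1504 0.076 ]]
[[0.535  0.0107 0.076 ]]
[[ 0.5371 -0.229   0.076 ]]
[[0.9069, 0.4213, -0.0011], [0.4213, -0.9069, 0.0022], [-0.0001, -0.0024, -1.0]] [ 0.27343379 -0.58872099  0.22999404]
```

>>> {"name": "apply_moves", "arguments": {"deltas": [{"x": 0.3, "y": -0.16}, {"x": 0.6, "y": -0.32}, {"x": 0.862, "y": -0.458}, {"x": 0.862, "y": -0.458}]}}

```text
invalid input
```

>>> {"name": "apply_moves", "arguments": {"deltas": [{"x": 0.3, "y": -0.16}, {"x": 0.6, "y": -0.32}, {"x": 0.862, "y": -0.458}, {"x": 0.862, "y": -0.458}]}}

```text
invalid input
```

>>> {"name": "apply_moves", "arguments": {"deltas": [{"x": 0.3, "y": -0.16}, {"x": 0.6, "y": -0.32}, {"x": 0.862, "y": -0.458}, {"x": 0.862, "y": -0.458}, {"x": 0.862, "y": -0.458}, {"x": 0.862, "y": -0.458}]}}

```text
invalid input
```

```bash
cat > rd.py <<'E'
from station import *
from h import *
from scipy.spatial.transform import Rotation as Ro
def read(n=8):
    L=[]
    for i in range(n): get_image("wrist");L.append(get_obs())
    f=np.array([o["wrist_force"] for o in L])
    print("t",round(float(L[-1]["time"]),2),"eef",np.round(L[-1]["eef_pos"],4),"F",f.mean(0).round(2),"sd",f.std(0).round(2),"tau24",np.mean([o["joint_efforts"] for o in L],0)[[1,3]].round(2),"gap",np.round(L[-1]["finger_gap"],3),"ff",np.round(L[-1]["finger_force"],1),"q",L[-1]["qpos"].round(2))
    return L[-1]
def offs(o,target):
    R=Ro.from_quat(o["orientation"],scalar_first=True).as_matrix()
    print("tool shift/0.15:",(R.T@(np.array(target)-o["eef_pos"])/.15).round(3),"zaxis",R[:,2].round(3),"xaxis",R[:,0].round(3))
E
python3 - <<'E'
from rd import *
o=read();offs(o,[.5385,-.2385,.03])
c=get_image("wrist");cv2.imwrite("pics/w3.png",c["pixels"][:,:,::-1])
T=np.array(c["T_tool_cam"]);R=Ro.from_quat(o["orientation"],scalar_first=True).as_matrix()
for p in([.5385,-.2385,.076],):
    q=R.T@(np.array(p)-o["eef_pos"]);k=T[:3,:3].T@(q-T[:3,3]);print("expected lid px",k[0]/k[2]*c["fx"]+c["cx"],k[1]/k[2]*c["fy"]+c["cy"], "fx/z", c["fx"]/k[2]); print(T.round(3).tolist())
E
```

```text
t 0.5 eef [ 0.2738 -0.5895  0.2312] F [ 0.05  0.13 -0.  ] sd [0.5  0.32 0.41] tau24 [-43.31 -24.95] gap 1.001 ff 0.0 q [ 1.04  0.38  0.04  1.6  -0.02  1.16 -0.05]
tool shift/0.15: [ 2.586 -1.378  1.342] zaxis [-0.  0. -1.] xaxis [ 0.907  0.421 -0.   ]
expected lid px -28.067225153893958 -367.05397971025286 fx/z 1493.780135365942
[[0.001, -0.957, -0.291, 0.074], [1.0, 0.001, 0.001, 0.0], [-0.0, -0.291, 0.957, -0.144], [0.0, 0.0, 0.0, 1.0]]
```

View pics/w3.png

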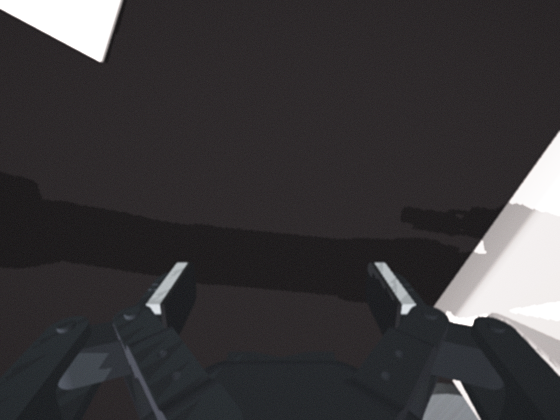

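The wrist view shows the open fingers over the dark counter, because the arm has not moved: the rows were rejected, probably since all the keys are required. I'll include every key.

>>> {"name": "apply_moves", "arguments": {"deltas": [{"x": 0.3, "y": -0.16, "z": 0, "roll": 0, "fingers": 1}, {"x": 0.6, "y": -0.32, "z": 0, "roll": 0, "fingers": 1}, {"x": 0.862, "y": -0.458, "z": 0, "roll": 0, "fingers": 1}, {"x": 0.862, "y": -0.458, "z": 0, "roll": 0, "fingers": 1}]}}

```text
time: 1.05
eef_pos: [0.3669, -0.468, 0.2315]
orientation: [-0.001, 0.975, 0.22, 0.001]
wrist_force: [-0.3, -0.7, 0.7]
finger_gap: 0.999
finger_force: 0.0
```

>>> {"name": "apply_moves", "arguments": {"deltas": [{"x": 0.3, "y": -0.16, "z": 0, "roll": 0, "fingers": 1}, {"x": 0.6, "y": -0.32, "z": 0, "roll": 0, "fingers": 1}, {"x": 0.862, "y": -0.458, "z": 0, "roll": 0, "fingers": 1}, {"x": 0.862, "y": -0.458, "z": 0, "roll": 0, "fingers": 1}]}}

```text
time: 1.55
eef_pos: [0.4537, -0.3521, 0.2316]
orientation: [-0.0, 0.976, 0.22, 0.001]
wrist_force: [-0.0, -0.3, -0.3]
finger_gap: 0.998
finger_force: 0.0
```

>>> {"name": "apply_moves", "arguments": {"deltas": [{"x": 0.3, "y": -0.16, "z": 0, "roll": 0, "fingers": 1}, {"x": 0.6, "y": -0.32, "z": 0, "roll": 0, "fingers": 1}, {"x": 0.862, "y": -0.458, "z": 0, "roll": 0, "fingers": 1}, {"x": 0.862, "y": -0.458, "z": 0, "roll": 0, "fingers": 1}, {"x": 0.862, "y": -0.458, "z": 0, "roll": 0, "fingers": 1}]}}

```text
time: 2.17
eef_pos: [0.5377, -0.2418, 0.2311]
orientation: [0.001, 0.977, 0.214, -0.001]
wrist_force: [-0.7, -0.2, -0.1]
finger_gap: 1.003
finger_force: 0.0
```

Run:
```python
from rd import *
o=read();offs(o,[.5385,-.2385,.03])
c=get_image("wrist");cv2.imwrite("pics/w3b.png",c["pixels"][:,:,::-1])
T=np.array(c["T_tool_cam"]);R=Ro.from_quat(o["orientation"],scalar_first=True).as_matrix()
q=R.T@(np.array([.5385,-.2385,.076])-o["eef_pos"]);k=T[:3,:3].T@(q-T[:3,3]);print("expected lid px",k[0]/k[2]*c["fx"]+c["cx"],k[1]/k[2]*c["fy"]+c["cy"],"px/m",c["fx"]/k[2])
```

```text
t 2.58 eef [ 0.5384 -0.2399  0.2313] F [ 0.2  -0.1  -0.07] sd [0.42 0.32 0.31] tau24 [-37.96 -24.6 ] gap 1.0 ff 0.0 q [ 0.51  0.28 -0.19  1.74  0.06  1.13 -0.83]
tool shift/0.15: [ 0.005 -0.009  1.342] zaxis [-0. -0. -1.] xaxis [ 0.907  0.42  -0.   ]
expected lid px 279.01704954433916 195.80524540154602 px/m 945.9013299926729
```

View pics/w3b.png

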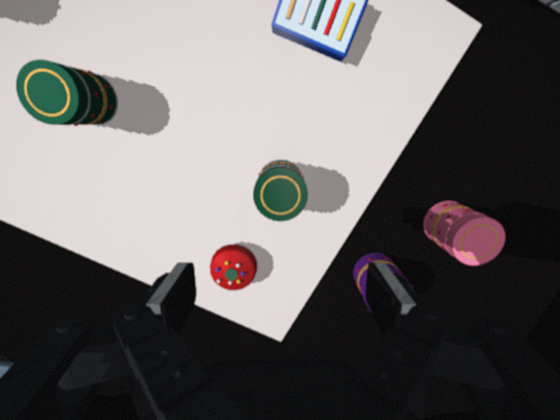

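The wrist view shows the tin lid centred at (280,195) against an expected (279,196), so it lies within about 1 mm. The gripper can go straight down.

>>> {"name": "apply_moves", "arguments": {"deltas": [{"x": 0, "y": 0, "z": 0.3, "roll": 0, "fingers": 1}, {"x": 0, "y": -0.005, "z": 0.6, "roll": 0, "fingers": 1}, {"x": 0, "y": -0.005, "z": 0.9, "roll": 0, "fingers": 1}]}}

```text
time: 3.0
eef_pos: [0.5387, -0.2386, 0.0954]
orientation: [0.0, 0.976, 0.216, 0.0]
wrist_force: [0.3, -0.6, 0.0]
finger_gap: 0.997
finger_force: 0.0
```

>>> {"name": "apply_moves", "arguments": {"deltas": [{"x": 0, "y": 0, "z": 0.2, "roll": 0, "fingers": 1}, {"x": 0, "y": 0, "z": 0.44, "roll": 0, "fingers": 1}, {"x": 0, "y": 0, "z": 0.44, "roll": 0, "fingers": 1}, {"x": 0, "y": 0, "z": 0.44, "roll": 0, "fingers": 1}, {"x": 0, "y": 0, "z": 0.44, "roll": 0, "fingers": -1}, {"x": 0, "y": 0, "z": 0.44, "roll": 0, "fingers": -1}, {"x": 0, "y": 0, "z": 0.44, "roll": 0, "fingers": -1}, {"x": 0, "y": 0, "z": 0.44, "roll": 0, "fingers": -1}, {"x": 0, "y": 0, "z": 0.44, "roll": 0, "fingers": -1}, {"x": 0, "y": 0, "z": 0.44, "roll": 0, "fingers": -1}]}}

```text
time: 4.25
eef_pos: [0.5403, -0.239, 0.0327]
orientation: [0.001, 0.976, 0.216, 0.002]
wrist_force: [-0.6, 0.3, 6.6]
finger_gap: 0.67
finger_force: 65.4
```

```bash
python3 -c "
from rd import *
o=read(4);offs(o,[.5385,-.2385,.03])"
```

```text
t 4.45 eef [ 0.5403 -0.239   0.0327] F [-0.49  0.18  5.72] sd [0.35 0.26 0.31] tau24 [-40.02 -17.2 ] gap 0.67 ff 65.4 q [ 0.48  0.53 -0.17  1.87  0.12  0.75 -0.88]
tool shift/0.15: [-0.009 -0.008  0.018] zaxis [ 0.003 -0.001 -1.   ] xaxis [0.907 0.421 0.003]
```

>>> {"name": "apply_moves", "arguments": {"deltas": [{"x": 0, "y": 0, "z": -0.1, "roll": 0, "fingers": -1}, {"x": 0, "y": 0, "z": -0.2, "roll": 0, "fingers": -1}, {"x": 0, "y": 0, "z": -0.3, "roll": 0, "fingers": -1}, {"x": 0, "y": 0, "z": -0.3, "roll": 0, "fingers": -1}, {"x": 0, "y": 0, "z": -0.3, "roll": 0, "fingers": -1}, {"x": 0, "y": 0, "z": -0.3, "roll": 0, "fingers": -1}]}}

```text
time: 5.2
eef_pos: [0.5377, -0.2382, 0.0745]
orientation: [-0.0, 0.976, 0.216, -0.001]
wrist_force: [0.6, 0.7, -5.0]
finger_gap: 0.669
finger_force: 65.7
```

```bash
python3 -c "
from rd import *
o=read(16);offs(o,[.5385,-.2385,.03])"
```

```text
t 6.0 eef [ 0.5385 -0.2385  0.0753] F [-0.23 -0.02 -4.46] sd [0.41 0.41 0.35] tau24 [-44.58 -21.79] gap 0.667 ff 65.7 q [ 0.49  0.46 -0.17  1.86  0.1   0.83 -0.87]
tool shift/0.15: [-0.     0.     0.302] zaxis [ 0.  0. -1.] xaxis [0.907 0.421 0.   ]
```

Tin 3, at (0.5385,-0.2385), weighs about 4.5 N (0.45 kg), so it is probably the heaviest. I'll put it back and weigh the others.

>>> {"name": "apply_moves", "arguments": {"deltas": [{"x": 0, "y": 0, "z": 0.1, "roll": 0, "fingers": -1}, {"x": 0, "y": 0, "z": 0.2, "roll": 0, "fingers": -1}, {"x": 0, "y": 0, "z": 0.27, "roll": 0, "fingers": -1}, {"x": 0, "y": 0, "z": 0.3, "roll": 0, "fingers": -1}, {"x": 0, "y": 0, "z": 0.3, "roll": 0, "fingers": -1}, {"x": 0, "y": 0, "z": 0.3, "roll": 0, "fingers": -1}, {"x": 0, "y": 0, "z": 0.3, "roll": 0, "fingers": 1}, {"x": 0, "y": 0, "z": 0.3, "roll": 0, "fingers": 1}, {"x": 0, "y": 0, "z": 0.3, "roll": 0, "fingers": 1}, {"x": 0, "y": 0, "z": 0.3, "roll": 0, "fingers": 1}, {"x": 0, "y": 0, "z": 0.3, "roll": 0, "fingers": 1}]}}

```text
time: 7.38
eef_pos: [0.5385, -0.2385, 0.0301]
orientation: [-0.0, 0.976, 0.216, -0.0]
wrist_force: [0.0, -0.0, -0.4]
finger_gap: 0.999
finger_force: 0.0
```

>>> {"name": "apply_moves", "arguments": {"deltas": [{"x": 0, "y": 0, "z": -0.2, "roll": 0, "fingers": 1}, {"x": 0, "y": 0, "z": -0.5, "roll": 0, "fingers": 1}, {"x": 0, "y": 0, "z": -0.9, "roll": 0, "fingers": 1}, {"x": 0, "y": 0, "z": -0.9, "roll": 0, "fingers": 1}, {"x": 0, "y": 0, "z": -0.9, "roll": 0, "fingers": 1}]}}

```text
time: 8.0
eef_pos: [0.5382, -0.2385, 0.1653]
orientation: [0.0, 0.976, 0.216, -0.0]
wrist_force: [0.2, -0.2, -0.1]
finger_gap: 0.997
finger_force: 0.0
```

```bash
python3 -c "
from rd import *
o=read(4);offs(o,[.536,.0045,.165]);offs(o,[.598,.149,.165])"
```

```text
t 8.2 eef [ 0.537  -0.238   0.1632] F [-0.12  0.15 -0.03] sd [0.72 0.4  0.25] tau24 [-40.16 -23.32] gap 1.003 ff 0.0 q [ 0.5   0.35 -0.19  1.8   0.08  1.   -0.85]
tool shift/0.15: [ 0.675 -1.469 -0.01 ] zaxis [-0.004  0.002 -1.   ] xaxis [ 0.907  0.421 -0.003]
tool shift/0.15: [ 1.455 -2.169 -0.01 ] zaxis [-0.004  0.002 -1.   ] xaxis [ 0.907  0.421 -0.003]
```

>>> {"name": "apply_moves", "arguments": {"deltas": [{"x": 0.11, "y": -0.25, "z": 0, "roll": 0, "fingers": 1}, {"x": 0.22, "y": -0.5, "z": 0, "roll": 0, "fingers": 1}, {"x": 0.334, "y": -0.738, "z": 0, "roll": 0, "fingers": 1}]}}

```text
time: 8.57
eef_pos: [0.5362, -0.1156, 0.1639]
orientation: [-0.001, 0.976, 0.216, -0.001]
wrist_force: [-1.2, -0.1, -0.1]
finger_gap: 0.998
finger_force: 0.0
```

>>> {"name": "apply_moves", "arguments": {"deltas": [{"x": 0.11, "y": -0.25, "z": 0, "roll": 0, "fingers": 1}, {"x": 0.22, "y": -0.5, "z": 0, "roll": 0, "fingers": 1}, {"x": 0.334, "y": -0.738, "z": 0, "roll": 0, "fingers": 1}, {"x": 0.334, "y": -0.738, "z": 0, "roll": 0, "fingers": 1}, {"x": 0.334, "y": -0.738, "z": 0, "roll": 0, "fingers": 1}, {"x": 0.334, "y": -0.738, "z": 0, "roll": 0, "fingers": 1}]}}

```text
time: 9.32
eef_pos: [0.5358, 0.0024, 0.1647]
orientation: [0.0, 0.977, 0.214, -0.001]
wrist_force: [-0.2, -0.4, 0.3]
finger_gap: 0.999
finger_force: 0.0
```

```bash
cat > lid.py <<'E'
from rd import *
def lid(z=.076):
    o=read(4);c=get_image("wrist")
    T=np.array(c["T_tool_cam"]);R=Ro.from_quat(o["orientation"],scalar_first=True).as_matrix()
    Rw=R@T[:3,:3];C=R@T[:3,3]+o["eef_pos"]
    cam=dict(c,R=Rw.T,t=-Rw.T@C)
    hsv=cv2.cvtColor(c["pixels"],cv2.COLOR_RGB2HSV)
    m=cv2.inRange(hsv,np.array((15,90,60)),np.array((40,255,255)))
    for k in cv2.findContours(m,cv2.RETR_EXTERNAL,cv2.CHAIN_APPROX_NONE)[0]:
        if len(k)<60: continue
        e=cv2.fitEllipse(k);
        if e[1][0]/e[1][1]>.8: print("ring",np.round(e[0]),np.round(e[1],1),onplane(cam,e[0],z)[0].round(4))
    return o
E
python3 -c "
from lid import *
o=lid();offs(o,[.536,.0045,.03])"
```

```text
t 9.53 eef [0.5361 0.0034 0.1652] F [0.04 0.01 0.22] sd [0.28 0.61 0.37] tau24 [-34.27 -22.39] gap 0.999 ff 0.0 q [ 0.2   0.26 -0.32  1.92  0.1   0.97 -1.3 ]
ring [ 88. 219.] [28.5 33.8] [[0.4649 0.1487 0.076 ]]
ring [280. 213.] [48.6 50.8] [[0.5377 0.0043 0.076 ]]
ring [278. 197.] [51.9 56. ] [[0.5496 0.0116 0.076 ]]
ring [132.  56.] [57.  68.1] [[0.6006 0.1504 0.076 ]]
ring [368.   3.] [32.2 37.7] [[0.7002 0.0129 0.076 ]]
tool shift/0.15: [ 0.003 -0.007  0.901] zaxis [-0. -0. -1.] xaxis [ 0.908  0.42  -0.   ]
```

>>> {"name": "apply_moves", "arguments": {"deltas": [{"x": 0.005, "y": 0, "z": 0.3, "roll": 0, "fingers": 1}, {"x": 0.005, "y": 0, "z": 0.6, "roll": 0, "fingers": 1}, {"x": 0.005, "y": 0, "z": 0.8, "roll": 0, "fingers": 1}, {"x": 0.005, "y": 0, "z": 0.9, "roll": 0, "fingers": 1}, {"x": 0.005, "y": 0, "z": 0.9, "roll": 0, "fingers": 1}, {"x": 0.005, "y": 0, "z": 0.9, "roll": 0, "fingers": -1}, {"x": 0.005, "y": 0, "z": 0.9, "roll": 0, "fingers": -1}, {"x": 0.005, "y": 0, "z": 0.9, "roll": 0, "fingers": -1}, {"x": 0.005, "y": 0, "z": 0.9, "roll": 0, "fingers": -1}, {"x": 0.005, "y": 0, "z": 0.9, "roll": 0, "fingers": -1}, {"x": 0.005, "y": 0, "z": 0.9, "roll": 0, "fingers": -1}]}}

```text
time: 10.95
eef_pos: [0.5387, 0.0048, 0.0322]
orientation: [0.0, 0.976, 0.216, 0.002]
wrist_force: [-0.1, -0.7, 7.2]
finger_gap: 0.661
finger_force: 63.7
```

>>> {"name": "apply_moves", "arguments": {"deltas": [{"x": 0, "y": 0, "z": -0.1, "roll": 0, "fingers": -1}, {"x": 0, "y": 0, "z": -0.2, "roll": 0, "fingers": -1}, {"x": 0, "y": 0, "z": -0.3, "roll": 0, "fingers": -1}, {"x": 0, "y": 0, "z": -0.3, "roll": 0, "fingers": -1}, {"x": 0, "y": 0, "z": -0.3, "roll": 0, "fingers": -1}, {"x": 0, "y": 0, "z": -0.3, "roll": 0, "fingers": -1}]}}

```text
time: 11.7
eef_pos: [0.536, 0.0047, 0.0746]
orientation: [-0.0, 0.976, 0.216, -0.001]
wrist_force: [1.1, -0.3, -2.1]
finger_gap: 0.663
finger_force: 64.4
```

```bash
python3 -c "
from rd import *
o=read(16);offs(o,[.536,.0045,.03])"
```

```text
t 12.5 eef [0.5368 0.0048 0.0753] F [ 0.13  0.04 -2.57] sd [0.46 0.61 0.42] tau24 [-38.53 -20.11] gap 0.666 ff 64.4 q [ 0.18  0.39 -0.3   1.98  0.16  0.8  -1.35]
tool shift/0.15: [-0.005 -0.     0.302] zaxis [ 0. -0. -1.] xaxis [0.907 0.421 0.   ]
```

>>> {"name": "apply_moves", "arguments": {"deltas": [{"x": 0, "y": 0, "z": 0.1, "roll": 0, "fingers": -1}, {"x": 0, "y": 0, "z": 0.2, "roll": 0, "fingers": -1}, {"x": 0, "y": 0, "z": 0.27, "roll": 0, "fingers": -1}, {"x": 0, "y": 0, "z": 0.3, "roll": 0, "fingers": -1}, {"x": 0, "y": 0, "z": 0.3, "roll": 0, "fingers": -1}, {"x": 0, "y": 0, "z": 0.3, "roll": 0, "fingers": -1}, {"x": 0, "y": 0, "z": 0.3, "roll": 0, "fingers": 1}, {"x": 0, "y": 0, "z": 0.3, "roll": 0, "fingers": 1}, {"x": 0, "y": 0, "z": 0.3, "roll": 0, "fingers": 1}, {"x": 0, "y": 0, "z": 0.3, "roll": 0, "fingers": 1}, {"x": 0, "y": 0, "z": 0.3, "roll": 0, "fingers": 1}]}}

```text
time: 13.88
eef_pos: [0.5367, 0.0048, 0.0301]
orientation: [-0.0, 0.976, 0.216, -0.0]
wrist_force: [-0.3, 0.7, 0.5]
finger_gap: 0.999
finger_force: 0.0
```

>>> {"name": "apply_moves", "arguments": {"deltas": [{"x": 0, "y": 0, "z": -0.2, "roll": 0, "fingers": 1}, {"x": 0, "y": 0, "z": -0.5, "roll": 0, "fingers": 1}, {"x": 0, "y": 0, "z": -0.9, "roll": 0, "fingers": 1}, {"x": 0.26, "y": -0.23, "z": -0.9, "roll": 0, "fingers": 1}, {"x": 0.52, "y": -0.46, "z": -0.9, "roll": 0, "fingers": 1}, {"x": 0.783, "y": -0.7, "z": -0.9, "roll": 0, "fingers": 1}, {"x": 0.783, "y": -0.7, "z": -0.9, "roll": 0, "fingers": 1}, {"x": 0.783, "y": -0.7, "z": -0.9, "roll": 0, "fingers": 1}, {"x": 0.783, "y": -0.7, "z": -0.9, "roll": 0, "fingers": 1}]}}

```text
time: 15.0
eef_pos: [0.5988, 0.1471, 0.1648]
orientation: [0.001, 0.977, 0.214, -0.001]
wrist_force: [-0.1, 0.1, 0.2]
finger_gap: 1.0
finger_force: 0.0
```

```bash
python3 -c "
from lid import *
o=lid();offs(o,[.599,.1495,.03])"
```

```text
t 15.2 eef [0.599  0.1481 0.1653] F [-0.23  0.    0.3 ] sd [0.62 0.33 0.45] tau24 [-41.6  -23.08] gap 1.001 ff 0.0 q [-0.01  0.41 -0.37  1.72  0.17  1.04 -1.58]
ring [206. 322.] [25.  28.1] [[0.4734 0.1671 0.076 ]]
ring [279. 214.] [48.6 50.9] [[0.6002 0.1493 0.076 ]]
ring [473. 151.] [32.5 38.9] [[0.7111 0.0328 0.076 ]]
ring [455. 148.] [29.9 34.7] [[0.7069 0.0467 0.076 ]]
ring [358.  55.] [37.1 42.3] [[0.7327 0.1479 0.076 ]]
tool shift/0.15: [ 0.004 -0.009  0.902] zaxis [-0.    -0.001 -1.   ] xaxis [ 0.908  0.419 -0.   ]
```

>>> {"name": "apply_moves", "arguments": {"deltas": [{"x": 0.005, "y": 0, "z": 0.3, "roll": 0, "fingers": 1}, {"x": 0.005, "y": 0, "z": 0.6, "roll": 0, "fingers": 1}, {"x": 0.005, "y": 0, "z": 0.8, "roll": 0, "fingers": 1}, {"x": 0.005, "y": 0, "z": 0.9, "roll": 0, "fingers": 1}, {"x": 0.005, "y": 0, "z": 0.9, "roll": 0, "fingers": 1}, {"x": 0.005, "y": 0, "z": 0.9, "roll": 0, "fingers": -1}, {"x": 0.005, "y": 0, "z": 0.9, "roll": 0, "fingers": -1}, {"x": 0.005, "y": 0, "z": 0.9, "roll": 0, "fingers": -1}, {"x": 0.005, "y": 0, "z": 0.9, "roll": 0, "fingers": -1}, {"x": 0.005, "y": 0, "z": 0.9, "roll": 0, "fingers": -1}, {"x": 0.005, "y": 0, "z": 0.9, "roll": 0, "fingers": -1}]}}

```text
time: 16.62
eef_pos: [0.6019, 0.1505, 0.0327]
orientation: [-0.0, 0.976, 0.216, 0.002]
wrist_force: [0.4, -1.1, 6.9]
finger_gap: 0.67
finger_force: 64.7
```

>>> {"name": "apply_moves", "arguments": {"deltas": [{"x": 0, "y": 0, "z": -0.1, "roll": 0, "fingers": -1}, {"x": 0, "y": 0, "z": -0.2, "roll": 0, "fingers": -1}, {"x": 0, "y": 0, "z": -0.3, "roll": 0, "fingers": -1}, {"x": 0, "y": 0, "z": -0.3, "roll": 0, "fingers": -1}, {"x": 0, "y": 0, "z": -0.3, "roll": 0, "fingers": -1}, {"x": 0, "y": 0, "z": -0.3, "roll": 0, "fingers": -1}]}}

```text
time: 17.38
eef_pos: [0.599, 0.1496, 0.0745]
orientation: [0.0, 0.976, 0.216, -0.001]
wrist_force: [-0.9, 0.2, -1.0]
finger_gap: 0.668
finger_force: 64.3
```

```bash
python3 -c "
from rd import *
o=read(16);offs(o,[.599,.1495,.03])"
```

```text
t 18.18 eef [0.5997 0.1499 0.0753] F [ 0.08 -0.05 -1.47] sd [0.59 0.56 0.43] tau24 [-45.01 -20.97] gap 0.666 ff 64.3 q [-0.03  0.53 -0.35  1.77  0.23  0.88 -1.62]
tool shift/0.15: [-0.006  0.     0.302] zaxis [ 0.  0. -1.] xaxis [0.907 0.421 0.   ]
```

The weights are about 4.5, 2.6 and 1.5 N, so tin 3 is the heaviest. I'll put this one back and return to tin 3.

>>> {"name": "apply_moves", "arguments": {"deltas": [{"x": 0, "y": 0, "z": 0.1, "roll": 0, "fingers": -1}, {"x": 0, "y": 0, "z": 0.2, "roll": 0, "fingers": -1}, {"x": 0, "y": 0, "z": 0.27, "roll": 0, "fingers": -1}, {"x": 0, "y": 0, "z": 0.3, "roll": 0, "fingers": -1}, {"x": 0, "y": 0, "z": 0.3, "roll": 0, "fingers": -1}, {"x": 0, "y": 0, "z": 0.3, "roll": 0, "fingers": -1}, {"x": 0, "y": 0, "z": 0.3, "roll": 0, "fingers": 1}, {"x": 0, "y": 0, "z": 0.3, "roll": 0, "fingers": 1}, {"x": 0, "y": 0, "z": 0.3, "roll": 0, "fingers": 1}, {"x": 0, "y": 0, "z": 0.3, "roll": 0, "fingers": 1}, {"x": 0, "y": 0, "z": 0.3, "roll": 0, "fingers": 1}]}}

```text
time: 19.55
eef_pos: [0.5997, 0.1498, 0.0301]
orientation: [-0.0, 0.976, 0.216, -0.0]
wrist_force: [0.6, -1.1, 0.3]
finger_gap: 1.0
finger_force: 0.0
```

>>> {"name": "apply_moves", "arguments": {"deltas": [{"x": 0, "y": 0, "z": -0.2, "roll": 0, "fingers": 1}, {"x": 0, "y": 0, "z": -0.5, "roll": 0, "fingers": 1}, {"x": 0, "y": 0, "z": -0.9, "roll": 0, "fingers": 1}, {"x": -0.16, "y": 0.24, "z": -0.9, "roll": 0, "fingers": 1}, {"x": -0.32, "y": 0.48, "z": -0.9, "roll": 0, "fingers": 1}, {"x": -0.48, "y": 0.72, "z": -0.9, "roll": 0, "fingers": 1}]}}

```text
time: 20.3
eef_pos: [0.5797, 0.0203, 0.1656]
orientation: [0.0, 0.976, 0.216, 0.0]
wrist_force: [1.4, -0.4, 0.7]
finger_gap: 1.005
finger_force: 0.0
```

>>> {"name": "apply_moves", "arguments": {"deltas": [{"x": -0.16, "y": 0.24, "z": 0, "roll": 0, "fingers": 1}, {"x": -0.32, "y": 0.48, "z": 0, "roll": 0, "fingers": 1}, {"x": -0.49, "y": 0.728, "z": 0, "roll": 0, "fingers": 1}]}}

```text
time: 20.68
eef_pos: [0.559, -0.1096, 0.1654]
orientation: [0.0, 0.976, 0.216, 0.0]
wrist_force: [0.5, -0.1, 1.0]
finger_gap: 0.997
finger_force: 0.0
```

>>> {"name": "apply_moves", "arguments": {"deltas": [{"x": -0.16, "y": 0.24, "z": 0, "roll": 0, "fingers": 1}, {"x": -0.32, "y": 0.48, "z": 0, "roll": 0, "fingers": 1}, {"x": -0.49, "y": 0.728, "z": 0, "roll": 0, "fingers": 1}, {"x": -0.49, "y": 0.728, "z": 0, "roll": 0, "fingers": 1}, {"x": -0.49, "y": 0.728, "z": 0, "roll": 0, "fingers": 1}, {"x": -0.49, "y": 0.728, "z": 0, "roll": 0, "fingers": 1}]}}

```text
time: 21.42
eef_pos: [0.5393, -0.2361, 0.1652]
orientation: [-0.001, 0.976, 0.217, 0.0]
wrist_force: [0.3, 0.5, 0.4]
finger_gap: 1.002
finger_force: 0.0
```

```bash
python3 -c "
from lid import *
o=lid();offs(o,[.5385,-.2385,.03])"
```

```text
t 21.62 eef [ 0.539  -0.2371  0.1653] F [ 0.05 -0.12  0.19] sd [0.58 0.53 0.61] tau24 [-39.34 -22.89] gap 0.999 ff 0.0 q [ 0.53  0.35 -0.22  1.8   0.09  1.   -0.86]
ring [281. 217.] [48.2 50.8] [[ 0.5376 -0.2381  0.076 ]]
ring [28. 94.] [64.5 78.6] [[ 0.5452 -0.0266  0.076 ]]
tool shift/0.15: [-0.007  0.007  0.902] zaxis [ 0.  0. -1.] xaxis [0.906 0.423 0.   ]
```

>>> {"name": "apply_moves", "arguments": {"deltas": [{"x": 0, "y": 0, "z": 0.3, "roll": 0, "fingers": 1}, {"x": 0, "y": 0, "z": 0.6, "roll": 0, "fingers": 1}, {"x": 0, "y": 0, "z": 0.8, "roll": 0, "fingers": 1}, {"x": 0, "y": 0, "z": 0.9, "roll": 0, "fingers": 1}, {"x": 0, "y": 0, "z": 0.9, "roll": 0, "fingers": 1}, {"x": 0, "y": 0, "z": 0.9, "roll": 0, "fingers": -1}, {"x": 0, "y": 0, "z": 0.9, "roll": 0, "fingers": -1}, {"x": 0, "y": 0, "z": 0.9, "roll": 0, "fingers": -1}, {"x": 0, "y": 0, "z": 0.9, "roll": 0, "fingers": -1}, {"x": 0, "y": 0, "z": 0.9, "roll": 0, "fingers": -1}, {"x": 0, "y": 0, "z": 0.9, "roll": 0, "fingers": -1}]}}

```text
time: 23.05
eef_pos: [0.5404, -0.2385, 0.0326]
orientation: [0.001, 0.976, 0.216, 0.002]
wrist_force: [-1.3, 2.2, 6.3]
finger_gap: 0.67
finger_force: 65.6
```

>>> {"name": "apply_moves", "arguments": {"deltas": [{"x": 0, "y": 0, "z": -0.1, "roll": 0, "fingers": -1}, {"x": 0, "y": 0, "z": -0.2, "roll": 0, "fingers": -1}, {"x": 0, "y": 0, "z": -0.3, "roll": 0, "fingers": -1}, {"x": 0, "y": 0, "z": -0.4, "roll": 0, "fingers": -1}, {"x": 0, "y": 0, "z": -0.5, "roll": 0, "fingers": -1}, {"x": 0, "y": 0, "z": -0.6, "roll": 0, "fingers": -1}, {"x": 0, "y": 0, "z": -0.7, "roll": 0, "fingers": -1}, {"x": 0, "y": 0, "z": -0.8, "roll": 0, "fingers": -1}, {"x": 0, "y": 0, "z": -0.9, "roll": 0, "fingers": -1}, {"x": 0, "y": 0, "z": -0.95, "roll": 0, "fingers": -1}, {"x": 0, "y": 0, "z": -0.95, "roll": 0, "fingers": -1}, {"x": 0, "y": 0, "z": -0.95, "roll": 0, "fingers": -1}, {"x": 0, "y": 0, "z": -0.95, "roll": 0, "fingers": -1}, {"x": 0, "y": 0, "z": -0.95, "roll": 0, "fingers": -1}]}}

```text
time: 24.8
eef_pos: [0.5383, -0.2383, 0.1722]
orientation: [-0.0, 0.976, 0.216, -0.0]
wrist_force: [0.3, -0.2, -5.1]
finger_gap: 0.668
finger_force: 65.7
```

Run:
```python
from rd import *
o=read(10)
c=get_image("side");cv2.imwrite("pics/side9.png",c["pixels"][:,:,::-1])
```

```text
t 25.3 eef [ 0.5386 -0.2385  0.1728] F [-0.11 -0.07 -4.95] sd [0.61 0.56 0.44] tau24 [-41.89 -25.06] gap 0.671 ff 65.7 q [ 0.53  0.34 -0.22  1.79  0.09  1.02 -0.86]
```

View pics/side9.png

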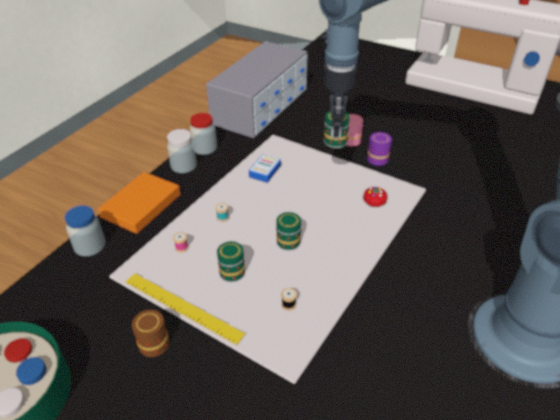

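The side view shows the heavy tin held upright at (336,130), well above the board. The two lighter tins stand at (289,231) and (231,261), where they began, and the bystanders have not moved.

```bash
python3 -c "
from station import *
print(sign_off())"
```

```text
the job is handed in; nothing more can be done
None
```

The heaviest tin is the one that stood at about x 0.54, y −0.24 m (4.5–5 N on the wrist, against 2.6 N and 1.5 N); the arm is holding it still and upright about 14 cm above the board, the two lighter tins are back where they began, the bystanders have not moved, and I handed the job in at about 25 s (no verdict was returned).

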